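Set out the sample row of food tins by size on the stores counter

ROBOT

A 6-joint arm with a two-finger parallel gripper is mounted at the origin on the work surface. World frame = base frame: x ahead of the robot, y to its left, z up, the work surface at z = 0. Lengths are in mm, angles in rad, forces in N, time in s.
With the tool pointing down it reaches from about 425 to 950 mm from the base axis. Payload 3.5 kg.
Tool frame: the origin (TCP) lies on the centre line of the jaws, within the pads' length; the fingertips stand 14 mm ahead of it and the grasp point (between the pads) lies 5 mm behind it; z points along the fingers, y is the line along which they close (so a half turn about z gives the same grasp; the last joint's range is limited). The gripper opens to 85 mm and grips with 20 to 120 N. Pads are 22 mm wide; open, the fingers measure 114 mm over their backs; the gripper's body (76 mm by 85 mm) begins 54 mm behind the grasp point. The pads swing forward as they close: fully open they stand 13 mm farther back than shut.
Start: joints at [-1.368, 0.286, 1.577, -0, 1.279, -0.15], TCP at [233.253, -633.403, 245.325] pointing down, gripper open.
Joint ranges: [-2.77, 2.77], [-0.9, 2.22], [0.21, 2.48], [-1.53, 4.67], [0.24, 2.81], [-2.84, 2.84]. Speed limits (rad/s): [2.79, 2.79, 3.14, 3.14, 3.14, 3.14].

INTERFACE

Orientations are given as a 3x3 rotation matrix whose columns are the frame's x, y, z axes.
In Python, from plant import get_obs, read_camera, camera_params, env gives the robot as it stands.
- The arm moves only by the tool step_arm, never from a script. Its argument "targets" is a list of rows, each a list of 3 entries, a list of its own where there are three numbers: the shift along the tool's x, y, z scaled (see below), then the turn about the tool's z scaled (see below), then the opening, from -1 (shut) to 1 (fully open). In form: [[[tx, ty, tz], roll, claw], ...]. A call has 1 to 12 rows; each row is the pose to reach, as a shift and turn from the pose commanded when the call began, along the tool's axes at that moment; what a row does not reach only later rows make up. The controller multiplies each number of a shift by 75 cm and each number of a turn by 120 degrees. A row lasts 1/12 s, in which the tool goes at most 41.7 mm and 7.16 degrees, less where a joint would pass 70% of its speed; a pose out of reach is approached as far as the arm can. A call with a number of a shift or a turn outside -1 to 1 is refused whole. A call with a gripper value outside its range is refused whole. The fingers move at their own pace and stop on an object; "grip_force" is the grip in N (left out, the last holds). Time passes only in rows, so rows that repeat a pose let the fingers close. It gives the time, the measured TCP pose, the force, the opening and the grip force at its end, in the units of the state.
- get_obs(): the state, without advancing time (a new reading comes with each control period).
- read_camera(name): name is "scene" or "side" or "wrist"; returns (picture, depth): 400x640x3 uint8, red, green, blue; 400x640 float32, mm along the optical axis (not along the pixel's ray), 0 where there is no reading.
- camera_params(name): a dict with "camera_matrix" (3x3 intrinsics, pixels), "xyz" and "attitude" of the camera in the world. Camera axes: x right, y up, looking along -z (the intrinsics and any distortion apply to the point x, -y, -z); pixel columns grow to the right and rows downward; lengths in mm; the calibration is good to about 2 mm. A picture is of the moment at which its call begins: read the wrist's pose just before it. camera_params takes no time and is no camera call; for the wrist camera it gives the pose at the moment of the call.
- env.hand_in(): hands the job in; it is judged then, once.
The state is a dict: "clock": time; "joint_pos": joint angles; "joint_velocities": joint speeds; "effort": joint torques, N m; "tcp_pos": TCP position; "eef_rot": TCP orientation; "contact_force": force on the tool from outside, world axes, zero at the start; "ft_torque": the same for the moment, N m; "opening": finger opening in mm; "grasp_force": force on a finger pad.
Only numpy, scipy, OpenCV 4.12 (cv2) and the standard library are available. Lean on these libraries where they do the work, as an engineer would, in place of code of your own. Each camera call takes 0.05 s, during which the arm holds its last target. There are 200 camera calls.

TASK

Set out the sample row for the store: stand the four red food tins on the grey display shelf, one upright in the middle of each black mat, in order of size, with the smallest on the mat next to the blue sign and rising to the biggest at the other end. Set every tin down gently, without dropping it, and do not knock over the glass bottle.

Things in the scene. Friction and masses are not known exactly. Their poses are not given: they have to be found in the camera images.
- tin_1_mid (a point): the smallest of the four red food tins: upright cylinder 47 mm across and 38 mm tall, red with a white paper band, steel rims and a flat ring-pull lid (3 mm tab on top); loose, starts upright on the counter. The point is its centre, on its axis 19 mm above its underside; z points up along its axis.
- tin_2_mid (a point): second smallest of the four red food tins: upright cylinder 52 mm across and 54 mm tall, red with a white paper band, steel rims and a flat ring-pull lid (3 mm tab on top); loose, starts upright on the counter. The point is its centre, on its axis 27 mm above its underside; z points up along its axis.
- tin_3_mid (a point): second biggest of the four red food tins: upright cylinder 57 mm across and 70 mm tall, red with a white paper band, steel rims and a flat ring-pull lid (3 mm tab on top); loose, starts upright on the counter. The point is its centre, on its axis 35 mm above its underside; z points up along its axis.
- tin_4_mid (a point): the biggest of the four red food tins: upright cylinder 62 mm across and 86 mm tall, red with a white paper band, steel rims and a flat ring-pull lid (3 mm tab on top); loose, starts upright on the counter. The point is its centre, on its axis 43 mm above its underside; z points up along its axis.
- mat_1: black rubber mat, 78 mm square, 2 mm thick, one of four fixed in a row about 100 mm apart on the grey steel display shelf (500 x 112 mm, top 60 mm above the counter), a paper tag hanging below it from the shelf's far edge. Origin: centre of the mat's upper face; x across the shelf to the tag, y along the row, z up. Mat numbers say nothing of their order along the row.
- mat_2: another of the four black mats on the display shelf, just like mat_1: 78 mm square, origin at the centre of its upper face, y along the row, z up. It may be anywhere in the row.
- mat_3: another of the four black mats on the display shelf, just like mat_1: 78 mm square, origin at the centre of its upper face, y along the row, z up. It may be anywhere in the row.
- mat_4: another of the four black mats on the display shelf, just like mat_1: 78 mm square, origin at the centre of its upper face, y along the row, z up. It may be anywhere in the row.
- sign: small blue tent-shaped sign, 44 mm along the row, 42 mm across, 45 mm high, fixed on one end of the display shelf, its centre about 72 mm from that of the end mat; a plain steel bookend (70 mm wide, 40 mm high) is at the other end. Which end has the sign varies. Origin: centre of its underside; y along the row, z up.
- bottle_mid (a point): amber glass bottle with black cap, 42 mm across, 114 mm high, loose among the tins. The point is on its axis, 57 mm above its underside; z up. A cream soap bar (88 x 56 x 30 mm, long side roughly along x) and a flat shoe polish tin (70 mm across, 22 mm high) lie there too; all are 100 mm or more apart, centre to centre, in an arc on the robot's side of the shelf and past its ends.

How it is judged (in metres and radians):
At the end, for the whole second after the job is handed in: Each tin stands upright (within 0.09 rad) and at rest on a mat, its axis within 15 mm of the mat's centre, its underside within 5 mm of the mat's upper face; counted from the mat next to the blue sign the tins are smallest, second smallest, second biggest, biggest. The glass bottle still stands ((horizontal distance between tin_1_mid and mat_1 below 0.015 m or horizontal distance between tin_1_mid and mat_2 below 0.015 m or horizontal distance between tin_1_mid and mat_3 below 0.015 m or horizontal distance between tin_1_mid and mat_4 below 0.015 m) and horizontal distance between tin_1_mid and sign between 0.025 and 0.12 m and height (world z) of tin_1_mid between 0.076 and 0.086 m and angle between each of tin_1_mid, tin_2_mid, tin_3_mid, tin_4_mid's own z axis and vertical below 0.09 rad and linear speed of each of tin_1, tin_2, tin_3, tin_4 below 0.02 m/s and (horizontal distance between tin_2_mid and mat_1 below 0.015 m or horizontal distance between tin_2_mid and mat_2 below 0.015 m or horizontal distance between tin_2_mid and mat_3 below 0.015 m or horizontal distance between tin_2_mid and mat_4 below 0.015 m) and horizontal distance between tin_2_mid and sign between 0.125 and 0.22 m and height (world z) of tin_2_mid between 0.084 and 0.094 m and (horizontal distance between tin_3_mid and mat_1 below 0.015 m or horizontal distance between tin_3_mid and mat_2 below 0.015 m or horizontal distance between tin_3_mid and mat_3 below 0.015 m or horizontal distance between tin_3_mid and mat_4 below 0.015 m) and horizontal distance between tin_3_mid and sign between 0.225 and 0.32 m and height (world z) of tin_3_mid between 0.092 and 0.102 m and (horizontal distance between tin_4_mid and mat_1 below 0.015 m or horizontal distance between tin_4_mid and mat_2 below 0.015 m or horizontal distance between tin_4_mid and mat_3 below 0.015 m or horizontal distance between tin_4_mid and mat_4 below 0.015 m) and horizontal distance between tin_4_mid and sign between 0.325 and 0.42 m and height (world z) of tin_4_mid between 0.1 and 0.11 m and angle between bottle_mid's own z axis and vertical below 0.15 rad); the robot touches nothing.
It fails at once if tin_1 is dropped or knocked flying: moving faster than 0.6 m/s while the fingers do not touch it (a fall of about 18 mm) (linear speed of tin_1 above 0.6 m/s and contact force between the fingers and tin_1 below 0.05 N).
It fails at once if tin_2 is dropped or knocked flying: moving faster than 0.6 m/s while the fingers do not touch it (a fall of about 18 mm) (linear speed of tin_2 above 0.6 m/s and contact force between the fingers and tin_2 below 0.05 N).
It fails at once if tin_3 is dropped or knocked flying: moving faster than 0.6 m/s while the fingers do not touch it (a fall of about 18 mm) (linear speed of tin_3 above 0.6 m/s and contact force between the fingers and tin_3 below 0.05 N).
It fails at once if tin_4 is dropped or knocked flying: moving faster than 0.6 m/s while the fingers do not touch it (a fall of about 18 mm) (linear speed of tin_4 above 0.6 m/s and contact force between the fingers and tin_4 below 0.05 N).
It fails at once if the glass bottle is knocked over (tilted by more than 0.5 rad) (angle between bottle_mid's own z axis and vertical above 0.5 rad).
It also fails if it takes over 104 s, if anything falls off the work surface, if the arm or the gripper's body presses on something with over 40 N, if the wrist force passes 120 N, or if a joint passes its speed limit or range.

## Working session

There is one attempt and no reset: what is moved stays moved. The work goes in short steps, Python scripts to look and compute and a tool call to move; the robot and the scene stay as the last step left them, time stands still between calls to the robot, and variables do not carry over. Pictures are saved under pics/ and viewed, at most 14 in all, crops included, and the job is handed in when it is done.

Besides the shell and the picture viewer there is one more tool, called after ">>>" as name(argument=value, ...), one argument or row to a line, values as JSON. step_arm: Moves the arm, as the interface text tells. Shifts and turns lie within -1 to 1; 1 stands for 75 cm of shift or 120 degrees of turn. Its arguments: {"type":"object","properties":{"targets":{"type":"array"},"grip_force":{"type":"number"}},"required":["targets"]}

```bash
ls && mkdir -p pics && cat > h.py <<'E'
import numpy as np, cv2
from plant import get_obs, read_camera, camera_params, env
def cloud(depth,p):
    K=np.array(p["camera_matrix"]);R=np.array(p["attitude"]);t=np.array(p["xyz"])
    v,u=np.mgrid[0:depth.shape[0],0:depth.shape[1]]
    x=(u-K[0,2])/K[0,0]*depth;y=(v-K[1,2])/K[1,1]*depth
    return np.stack([x,-y,-depth],-1)@R.T+t
def save(n,im): cv2.imwrite(f"pics/{n}.png",im[...,::-1])
E
python3 - <<'E'
from h import *
o=get_obs();print({k:np.round(v,3).tolist() for k,v in o.items()})
for n in("scene","side"):
    p=camera_params(n);print(n,{k:np.round(v,3).tolist() if not isinstance(v,str) else v for k,v in p.items()})
    im,d=read_camera(n);save(n,im);np.savez(n,im=im,d=d)
p=camera_params("wrist");print({k:np.round(v,3).tolist() for k,v in p.items()})
E
```

```text
pics
{'clock': 0.0, 'joint_pos': [-1.368, 0.287, 1.578, 0.0, 1.279, -0.15], 'joint_velocities': [0.0, -0.001, -0.0, -0.001, 0.001, -0.001], 'effort': [-0.001, -40.598, -29.262, -0.0, 0.006, -0.0], 'tcp_pos': [233.142, -632.795, 243.936], 'eef_rot': [[0.938, 0.346, -0.0], [0.346, -0.938, 0.002], [0.0, -0.002, -1.0]], 'contact_force': [0.913, -0.375, 0.463], 'ft_torque': [0.006, 0.064, -0.062], 'grasp_force': 0.0, 'opening': 85.486}
scene {'camera_matrix': [[399.822, 0.0, 320.762], [0.0, 399.822, 204.35], [0.0, 0.0, 1.0]], 'xyz': [1285.096, -85.185, 1019.361], 'attitude': [[0.121, -0.776, 0.619], [0.993, 0.099, -0.07], [-0.007, 0.623, 0.782]]}
side {'camera_matrix': [[429.015, 0.0, 323.451], [0.0, 429.015, 205.631], [0.0, 0.0, 1.0]], 'xyz': [37.812, 821.922, 858.872], 'attitude': [[-0.863, 0.303, -0.403], [-0.504, -0.553, 0.663], [-0.022, 0.776, 0.631]]}
{'camera_matrix': [[299.99, 0.0, 317.021], [0.0, 299.99, 200.397], [0.0, 0.0, 1.0]], 'xyz': [294.93, -610.651, 372.978], 'attitude': [[0.346, 0.906, 0.242], [-0.938, 0.335, 0.088], [-0.001, -0.258, 0.966]]}
```

View pics/scene.png

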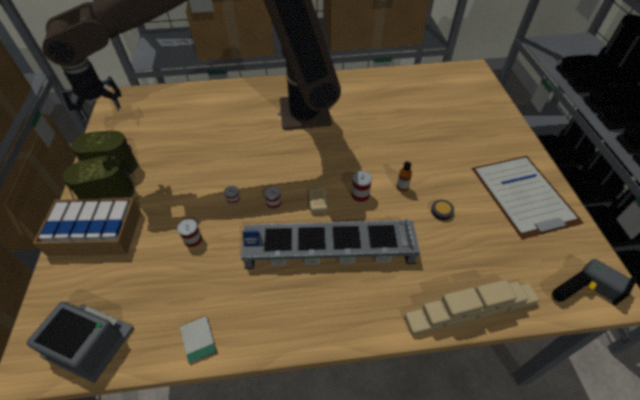

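View pics/side.png

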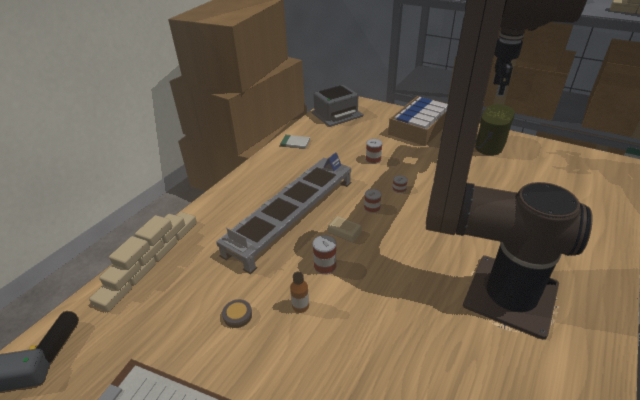

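The scene picture shows the tins at about (232,194), (273,196), (190,233) and (361,186), the bottle at (404,178), and the sign at (252,238), at the left (−y) end of the shelf. The side picture agrees: tins at (400,184), (372,200), (374,151) and (324,254).

```bash
python3 - <<'E'
from h import *
seeds={"scene":{"a":(232,194),"b":(273,196),"c":(190,233),"d":(361,186),"bot":(404,178)},
"side":{"a":(400,184),"b":(372,200),"c":(374,151),"d":(324,254),"bot":(300,292)}}
for n in seeds:
    f=np.load(n+".npz");p=camera_params(n);P=cloud(f["d"],p);im=f["im"].astype(int)
    for k,(u,v) in seeds[n].items():
        s=np.zeros(P.shape[:2],bool);s[v-28:v+28,u-22:u+22]=1
        c=np.median(P[v-3:v+4,u-3:u+4].reshape(-1,3),0)
        Q=P[s&(P[...,2]>8)&(np.hypot(P[...,0]-c[0],P[...,1]-c[1])<60)]
        zt=np.percentile(Q[:,2],97);T=Q[Q[:,2]>zt-8]
        print(n,k,len(Q),"ztop",zt.round(1),"topc",((T.max(0)+T.min(0))/2).round(1),"ext",(T.max(0)-T.min(0)).round(0), "allext",(Q.max(0)-Q.min(0))[:2].round(0))
    # mats: dark
    g=P[...,2]
    m=(im.max(-1)<50)&(g>45)&(g<80)&(P[...,0]>350)&(P[...,0]<1000)&(abs(P[...,1])<450)
    m=cv2.morphologyEx(m.astype(np.uint8),cv2.MORPH_OPEN,np.ones((3,3)))
    N,L,S,C=cv2.connectedComponentsWithStats(m)
    for i in range(1,N):
        if S[i,4]>100:
            r=cv2.minAreaRect(P[L==i][:,:2].astype(np.float32));print(n,"mat",C[i].round(),S[i,4],np.round(r[0],1),np.round(r[1],1),round(r[2],1),"z",np.median(P[L==i][:,2]).round(1))
    b=(im[...,2]>im[...,0]+30)&(g>45)&(g<130)&(P[...,0]>350)&(P[...,0]<1000)&(abs(P[...,1])<300)
    print("sign",P[b].mean(0).round(1),b.sum())
E
```

```text
scene a 198 ztop 41.5 topc [ 415.3 -280.    38.3] ext [48. 42.  9.] allext [49. 46.]
scene b 292 ztop 56.8 topc [ 451.7 -147.7   53.3] ext [53. 48.  9.] allext [54. 49.]
scene c 472 ztop 72.8 topc [ 566.  -398.7   69.8] ext [57. 55. 10.] allext [59. 56.]
scene d 500 ztop 88.9 topc [455.5 138.2  86. ] ext [63. 60. 10.] allext [68. 60.]
scene bot 322 ztop 114.3 topc [440.6 284.8 111.8] ext [25. 25. 11.] allext [42. 41.]
scene mat [382. 236.] 562 [663.7 161.2] [77.2 77.4] 86.1 z 61.2
scene mat [346. 237.] 558 [655.7  58.2] [75.1 76.1] 85.2 z 61.1
scene mat [278. 239.] 544 [ 638.  -137.4] [73.8 75.9] 83.5 z 61.4
scene mat [311. 238.] 552 [646.2 -41. ] [72.9 78.3] 83.7 z 61.2
sign [ 638.1 -208.2   90.7] 99
side a 199 ztop 42.9 topc [ 412.4 -276.9   39.9] ext [45. 49.  9.] allext [47. 49.]
side b 320 ztop 58.1 topc [ 448.4 -144.3   55. ] ext [50. 54. 10.] allext [50. 55.]
side c 338 ztop 74.3 topc [ 562.6 -396.1   73.3] ext [56. 58. 14.] allext [57. 62.]
side d 770 ztop 90.0 topc [453.9 141.8  86.9] ext [62. 59. 10.] allext [63. 61.]
side bot 589 ztop 116.0 topc [437.5 287.2 113.4] ext [25. 27. 11.] allext [41. 39.]
sign [nan nan nan] 0<stdin>:21: RuntimeWarning: Mean of empty slice.
  ret = um.true_divide(
```

```bash
cat >> h.py <<'E'
def go(*tg,yaw=None):
    """print scaled tool shift from where the arm stands to each target; yaw = wanted world heading of tool y, deg"""
    o=get_obs();R=np.array(o["eef_rot"]);p=np.array(o["tcp_pos"])
    print("t",round(o["clock"],2),"tcp",p.round(1),"F",np.round(o["contact_force"],1),"op",round(o["opening"],1),"gf",round(o["grasp_force"],1),"j",np.round(o["joint_pos"],2))
    h=np.degrees(np.arctan2(R[1,1],R[0,1]))
    if yaw is not None: print("roll",round(-((yaw-h+180)%360-180)/120,4))
    for t in tg: print(t,"->",(R.T@(np.array(t)-p)/750).round(4))
E
python3 -c "
from h import *
go((564.5,-397.5,244),(564.5,-397.5,200),yaw=-5)"
```

```text
t 0.1 tcp [ 233.2 -632.8  244. ] F [-0.6  0.3  0.6] op 85.8 gf 0.0 j [-1.37  0.29  1.58 -0.    1.28 -0.15]
roll -0.5399
(564.5, -397.5, 244) -> [ 5.230e-01 -1.418e-01  5.000e-04]
(564.5, -397.5, 200) -> [ 0.523  -0.1417  0.0592]
```

>>> step_arm(
  targets=[
    [[0.523, -0.142, 0], -0.54, 1],
    [[0.523, -0.142, 0], -0.54, 1],
    [[0.523, -0.142, 0], -0.54, 1],
    [[0.523, -0.142, 0], -0.54, 1],
    [[0.523, -0.142, 0], -0.54, 1],
    [[0.523, -0.142, 0], -0.54, 1],
    [[0.523, -0.142, 0], -0.54, 1],
    [[0.523, -0.142, 0], -0.54, 1],
    [[0.523, -0.142, 0], -0.54, 1],
    [[0.523, -0.142, 0], -0.54, 1],
    [[0.523, -0.142, 0], -0.54, 1],
    [[0.523, -0.142, 0], -0.54, 1],
  ],
  grip_force=50,
)

```text
clock: 1.1
tcp_pos: [565.6, -396.3, 244.4]
eef_rot: [[0.084, 0.996, -0.001], [0.996, -0.084, 0.001], [0.001, -0.001, -1.0]]
contact_force: [-0.9, -0.1, -0.5]
opening: 85.6
grasp_force: 0.0
```

```bash
cat >> h.py <<'E'
def top(z,c,n=None,w=None):
    """wrist look: centre of the surface about height z near c"""
    p=camera_params("wrist");im,d=read_camera("wrist");P=cloud(d,p)
    if n: save(n,im)
    Q=P[(abs(P[...,2]-z)<5)&(np.hypot(P[...,0]-c[0],P[...,1]-c[1])<60)&(d>0)]
    if len(Q)==0: print("none");return im,P
    (x,y),r=cv2.minEnclosingCircle(Q[:,:2].astype(np.float32));print("top",round(x,1),round(y,1),"r",round(r,1),"z",np.median(Q[:,2]).round(1),len(Q));return im,P
E
python3 -c "
from h import *
top(71,(564,-397),'w1')
go((564.5,-397.5,110),(564.5,-397.5,38),yaw=-5)"
```

```text
top 565.9 -397.6 r 28.4 z 70.9 2270
t 1.15 tcp [ 564.5 -397.4  244.5] F [-0.1 -0.  -0.2] op 85.6 gf 0.0 j [-0.76  0.32  1.54 -0.    1.29 -0.67]
roll 0.0007
(564.5, -397.5, 110) -> [-0.0002  0.0002  0.1793]
(564.5, -397.5, 38) -> [-0.0003  0.0004  0.2753]
```

View pics/w1.png

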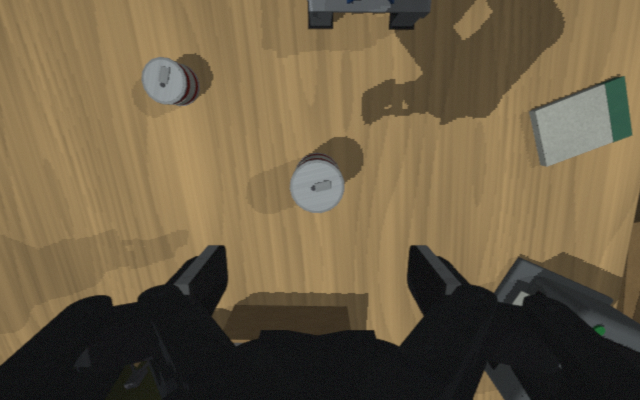

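The wrist view shows tin 3 at (317,186) with both fingers clear. Its radius (28.4 mm) and height (71 mm) match the text. Descending to grasp it.

>>> step_arm(
  targets=[
    [[0, 0.001, 0.055], 0, 1],
    [[0, 0.001, 0.11], 0, 1],
    [[0, 0.001, 0.165], 0, 1],
    [[0, 0.001, 0.21], 0, 1],
    [[0, 0.001, 0.25], 0, 1],
    [[0, 0.001, 0.275], 0, 1],
    [[0, 0.001, 0.275], 0, 1],
    [[0, 0.001, 0.275], 0, -1],
    [[0, 0.001, 0.275], 0, -1],
    [[0, 0.001, 0.275], 0, -1],
    [[0, 0.001, 0.275], 0, -1],
    [[0, 0.001, 0.275], 0, -1],
  ],
  grip_force=50,
)

```text
clock: 2.15
tcp_pos: [566.5, -399.6, 42.1]
eef_rot: [[0.087, 0.996, 0.003], [0.996, -0.087, -0.004], [-0.004, 0.004, -1.0]]
contact_force: [-0.6, -1.3, 4.7]
opening: 56.4
grasp_force: 53.6
```

```bash
python3 -c "
from h import *
go((564.5,-397.5,170),(655,60,170),(655,60,101),yaw=-5)"
```

```text
t 2.15 tcp [ 566.5 -399.6   42.1] F [-0.6 -1.3  4.7] op 56.4 gf 53.6 j [-0.76  0.54  1.64 -0.    0.96 -0.67]
roll 0.0002
(564.5, -397.5, 170) -> [ 0.0019 -0.0022 -0.1705]
(655, 60, 170) -> [ 0.6201  0.0651 -0.1726]
(655, 60, 101) -> [ 0.6204  0.0648 -0.0806]
```

>>> step_arm(
  targets=[
    [[0, 0, -0.02], 0, -1],
    [[0, 0, -0.05], 0, -1],
    [[0, 0, -0.09], 0, -1],
    [[0, 0, -0.13], 0, -1],
    [[0, 0, -0.16], 0, -1],
    [[0.03, 0.003, -0.17], 0, -1],
    [[0.07, 0.007, -0.17], 0, -1],
    [[0.12, 0.012, -0.17], 0, -1],
    [[0.17, 0.018, -0.17], 0, -1],
    [[0.22, 0.023, -0.17], 0, -1],
    [[0.27, 0.028, -0.17], 0, -1],
    [[0.32, 0.034, -0.17], 0, -1],
  ],
)

```text
clock: 3.15
tcp_pos: [611.2, -158.9, 167.2]
eef_rot: [[0.087, 0.996, -0.0], [0.996, -0.087, 0.001], [0.0, -0.0, -1.0]]
contact_force: [0.5, 0.4, -2.1]
opening: 56.2
grasp_force: 53.5
```

```bash
python3 -c "
from h import *
go((655,60,170),yaw=-5)"
```

```text
t 3.15 tcp [ 611.2 -158.9  167.2] F [ 0.5  0.4 -2.1] op 56.2 gf 53.5 j [-0.41  0.26  1.75  0.    1.13 -0.33]
roll 0.0001
(655, 60, 170) -> [ 0.2958  0.0329 -0.0036]
```

>>> step_arm(
  targets=[
    [[0.05, 0.0055, 0], 0, -1],
    [[0.1, 0.011, 0], 0, -1],
    [[0.15, 0.017, 0], 0, -1],
    [[0.2, 0.022, 0], 0, -1],
    [[0.24, 0.027, 0], 0, -1],
    [[0.27, 0.03, 0], 0, -1],
    [[0.29, 0.032, 0], 0, -1],
    [[0.296, 0.033, 0], 0, -1],
    [[0.296, 0.033, 0], 0, -1],
    [[0.296, 0.033, 0], 0, -1],
  ],
)

```text
clock: 3.98
tcp_pos: [655.3, 57.0, 166.6]
eef_rot: [[0.087, 0.996, -0.0], [0.996, -0.087, -0.001], [-0.001, -0.0, -1.0]]
contact_force: [1.7, 0.1, -2.6]
opening: 56.3
grasp_force: 53.5
```

```bash
cat >> h.py <<'E'
def mats(n=None):
    p=camera_params("wrist");im,d=read_camera("wrist");P=cloud(d,p)
    if n: save(n,im)
    m=(im.max(-1)<55)&(abs(P[...,2]-62)<8)&(d>0)
    m=cv2.morphologyEx(m.astype(np.uint8),cv2.MORPH_OPEN,np.ones((3,3)))
    N,L,S,C=cv2.connectedComponentsWithStats(m)
    for i in range(1,N):
        if S[i,4]>300:
            r=cv2.minAreaRect(P[L==i][:,:2].astype(np.float32));print("mat",C[i].round(),S[i,4],np.round(r[0],1),np.round(r[1],1),round(r[2],1),"z",np.median(P[L==i][:,2]).round(1))
    return im,P
E
python3 -c "
from h import *
im,P=mats('w2')
# carried tin lowest
Q=P[(np.hypot(P[...,0]-655,P[...,1]-60)<60)&(P[...,2]>90)];print(np.percentile(Q[:,2],[1,5,50,95,99]))
go((655,60,110),(655,60,101),yaw=-5)"
```

```text
mat [316.  58.] 12767 [663.8 162.4] [78.2 78.4] 85.0 z 62.3
mat [315. 173.] 3714 [656.3  73.7] [47.9 77.3] 85.2 z 62.3
[142.90257447 178.86911535 223.39069121 250.5661645  254.28886729]
t 4.03 tcp [655.3  56.6 166.6] F [ 0.  -0.1 -1.3] op 56.0 gf 53.5 j [-0.07  0.32  1.68 -0.    1.14  0.02]
roll -0.0004
(655, 60, 110) -> [ 0.0045 -0.0008  0.0754]
(655, 60, 101) -> [ 0.0045 -0.0008  0.0874]
```

View pics/w2.png

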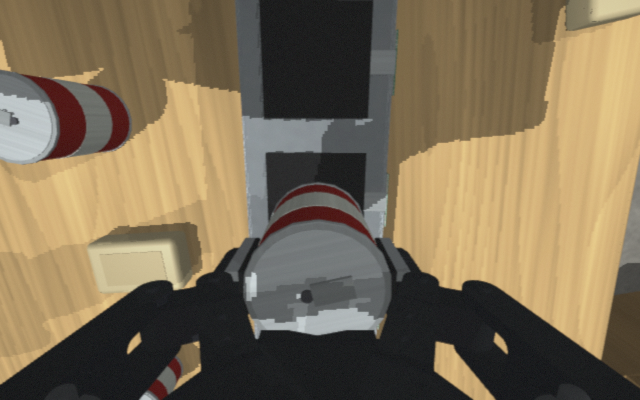

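The end mat is seen whole at (315,58), measuring (664,162) and 62 mm high; the tin is held upright at (316,260) above its own mat, whose centre works out at about (655,59). Lowering it.

>>> step_arm(
  targets=[
    [[0.001, 0, 0.03], 0, -1],
    [[0.001, 0, 0.055], 0, -1],
    [[0.001, 0, 0.07], 0, -1],
    [[0.001, 0, 0.077], 0, -1],
    [[0.001, 0, 0.08], 0, -1],
    [[0.001, 0, 0.08], 0, -1],
    [[0.001, 0, 0.08], 0, -1],
  ],
)

```text
clock: 4.62
tcp_pos: [656.3, 58.3, 107.7]
eef_rot: [[0.087, 0.996, 0.002], [0.996, -0.087, -0.0], [0.0, 0.002, -1.0]]
contact_force: [0.1, 0.1, -1.7]
opening: 56.1
grasp_force: 53.5
```

>>> step_arm(
  targets=[
    [[0, 0, 0.001], 0, -1],
    [[0, 0, 0.002], 0, -1],
    [[0, 0, 0.003], 0, -1],
    [[0, 0, 0.004], 0, -1],
    [[0, 0, 0.004], 0, -1],
  ],
)

```text
clock: 5.03
tcp_pos: [655.9, 58.7, 104.1]
eef_rot: [[0.087, 0.996, 0.001], [0.996, -0.087, -0.0], [0.0, 0.001, -1.0]]
contact_force: [-0.3, 0.8, 0.2]
opening: 55.8
grasp_force: 53.9
```

>>> step_arm(
  targets=[
    [[0, 0, 0.001], 0, -1],
    [[0, 0, 0.002], 0, -1],
    [[0, 0, 0.002], 0, -1],
    [[0, 0, 0.002], 0, -0.2],
    [[0, 0, 0.002], 0, 0.2],
    [[0, 0, 0.002], 0, 0.7],
    [[0, 0, 0.002], 0, 1],
    [[0, 0, 0.002], 0, 1],
    [[0, 0, 0.002], 0, 1],
  ],
)

```text
clock: 5.78
tcp_pos: [655.5, 58.6, 101.8]
eef_rot: [[0.087, 0.996, -0.0], [0.996, -0.087, -0.0], [-0.0, -0.0, -1.0]]
contact_force: [-0.0, 0.3, -0.2]
opening: 85.5
grasp_force: 0.0
```

>>> step_arm(
  targets=[
    [[0, 0, -0.02], 0, 1],
    [[0, 0, -0.05], 0, 1],
    [[0, 0, -0.09], 0, 1],
    [[0, 0, -0.13], 0, 1],
    [[0, 0, -0.17], 0, 1],
    [[0, 0, -0.19], 0, 1],
    [[0, 0, -0.19], 0, 1],
  ],
)

```text
clock: 6.37
tcp_pos: [658.2, 58.5, 252.0]
eef_rot: [[0.087, 0.996, 0.011], [0.996, -0.087, -0.001], [0.0, 0.011, -1.0]]
contact_force: [0.5, 0.1, 0.6]
opening: 85.7
grasp_force: 0.0
```

```bash
python3 -c "
from h import *
top(132,(655,59));mats()
go((454.5,140,244),(454.5,140,50),yaw=-5)"
```

```text
top 657.3 61.1 r 28.4 z 132.9 3307
mat [313.  77.] 6642 [663.7 162.8] [77.6 78.8] 84.2 z 62.3
mat [311. 160.] 1452 [656.2  70.6] [54.7 77. ] 85.1 z 62.4
mat [313. 267.] 4002 [645.7 -40.8] [78.  76.3] 85.2 z 62.4
mat [314. 321.] 1346 [ 639.1 -114.3] [35.2 76.2] 85.0 z 62.5
t 6.47 tcp [655.7  58.6 245.6] F [ 0.  -0.  -0.3] op 85.5 gf 0.0 j [-0.06  0.25  1.62 -0.    1.27  0.02]
roll 0.0001
(454.5, 140, 244) -> [ 0.0848 -0.2768  0.0016]
(454.5, 140, 50) -> [ 0.0848 -0.2772  0.2603]
```

>>> step_arm(
  targets=[
    [[0.015, -0.05, 0], 0, 1],
    [[0.03, -0.1, 0], 0, 1],
    [[0.045, -0.15, 0], 0, 1],
    [[0.06, -0.2, 0], 0, 1],
    [[0.075, -0.245, 0], 0, 1],
    [[0.085, -0.277, 0], 0, 1],
    [[0.085, -0.277, 0.04], 0, 1],
    [[0.085, -0.277, 0.06], 0, 1],
    [[0.085, -0.277, 0.06], 0, 1],
    [[0.085, -0.277, 0.06], 0, 1],
  ],
)

```text
clock: 7.3
tcp_pos: [452.5, 140.1, 197.2]
eef_rot: [[0.087, 0.996, -0.005], [0.996, -0.087, -0.0], [-0.001, -0.005, -1.0]]
contact_force: [-0.3, -0.5, -0.1]
opening: 85.2
grasp_force: 0.0
```

```bash
python3 -c "
from h import *
top(86,(454,140))
go((454.5,140,50),yaw=-5)"
```

```text
top 456.0 140.9 r 30.9 z 86.9 4174
t 7.35 tcp [453.7 140.1 198.7] F [ 0.6 -0.9  0.1] op 85.2 gf 0.0 j [ 0.09 -0.12  2.1   0.    1.16  0.17]
roll 0.0
(454.5, 140, 50) -> [1.000e-04 1.500e-03 1.983e-01]
```

>>> step_arm(
  targets=[
    [[0.001, 0.003, 0.05], 0, 1],
    [[0.001, 0.003, 0.1], 0, 1],
    [[0.001, 0.003, 0.14], 0, 1],
    [[0.001, 0.003, 0.175], 0, 1],
    [[0.001, 0.003, 0.198], 0, 1],
    [[0.001, 0.003, 0.198], 0, 1],
    [[0.001, 0.003, 0.198], 0, -1],
    [[0.001, 0.003, 0.198], 0, -1],
    [[0.001, 0.003, 0.198], 0, -1],
    [[0.001, 0.003, 0.198], 0, -1],
    [[0.001, 0.003, 0.198], 0, -1],
  ],
  grip_force=55,
)

```text
clock: 8.27
tcp_pos: [458.4, 140.9, 53.3]
eef_rot: [[0.087, 0.996, 0.005], [0.996, -0.087, 0.0], [0.001, 0.005, -1.0]]
contact_force: [0.4, 0.8, 5.2]
opening: 61.4
grasp_force: 60.6
```

```bash
python3 -c "
from h import *
go((454.5,140,180),(662.5,162.5,180),yaw=-5)"
```

```text
t 8.27 tcp [458.4 140.9  53.3] F [0.4 0.8 5.2] op 61.4 gf 60.6 j [ 0.09  0.11  2.18 -0.    0.85  0.17]
roll 0.0001
(454.5, 140, 180) -> [-0.0015 -0.0043 -0.169 ]
(662.5, 162.5, 180) -> [ 0.0525  0.2693 -0.1677]
```

>>> step_arm(
  targets=[
    [[0, 0, -0.02], 0, -1],
    [[0, 0, -0.05], 0, -1],
    [[0, 0, -0.09], 0, -1],
    [[0, 0, -0.13], 0, -1],
    [[0.003, 0.02, -0.16], 0, -1],
    [[0.01, 0.06, -0.169], 0, -1],
    [[0.02, 0.11, -0.169], 0, -1],
    [[0.03, 0.16, -0.169], 0, -1],
    [[0.04, 0.21, -0.169], 0, -1],
    [[0.05, 0.25, -0.169], 0, -1],
    [[0.053, 0.27, -0.169], 0, -1],
    [[0.053, 0.27, -0.169], 0, -1],
  ],
)

```text
clock: 9.27
tcp_pos: [663.9, 162.5, 176.6]
eef_rot: [[0.087, 0.996, 0.001], [0.996, -0.087, -0.0], [-0.0, 0.001, -1.0]]
contact_force: [0.2, -1.0, -3.5]
opening: 61.1
grasp_force: 61.4
```

```bash
python3 -c "
from h import *
camera_params('wrist'); read_camera('wrist'); read_camera('wrist')
go((663,162,180),(663,162,118),yaw=-5)"
```

```text
t 9.37 tcp [660.7 162.6 176.3] F [-0.8 -0.1 -3.7] op 60.9 gf 61.4 j [0.09 0.36 1.62 0.   1.17 0.18]
roll 0.0001
(663, 162, 180) -> [-0.0006  0.0031 -0.005 ]
(663, 162, 118) -> [-0.0005  0.0034  0.0777]
```

>>> step_arm(
  targets=[
    [[0, 0.003, 0.03], 0, -1],
    [[0, 0.003, 0.055], 0, -1],
    [[0, 0.003, 0.068], 0, -1],
    [[0, 0.003, 0.074], 0, -1],
    [[0, 0.003, 0.077], 0, -1],
    [[0, 0.003, 0.077], 0, -1],
    [[0, 0.003, 0.077], 0, -1],
  ],
)

```text
clock: 9.95
tcp_pos: [664.4, 162.7, 121.4]
eef_rot: [[0.087, 0.996, 0.002], [0.996, -0.087, 0.0], [0.0, 0.002, -1.0]]
contact_force: [0.3, 0.4, -3.1]
opening: 60.7
grasp_force: 61.4
```

>>> step_arm(
  targets=[
    [[0, 0, 0.001], 0, -1],
    [[0, 0, 0.002], 0, -1],
    [[0, 0, 0.003], 0, -1],
    [[0, 0, 0.004], 0, -1],
    [[0, 0, 0.004], 0, -1],
  ],
)

```text
clock: 10.37
tcp_pos: [663.8, 162.6, 117.0]
eef_rot: [[0.087, 0.996, -0.0], [0.996, -0.087, -0.0], [-0.0, -0.0, -1.0]]
contact_force: [-0.1, -0.3, -2.3]
opening: 61.2
grasp_force: 61.4
```

Down the last bit, then look at the force.

>>> step_arm(
  targets=[
    [[0, 0, 0.001], 0, -1],
    [[0, 0, 0.002], 0, -1],
    [[0, 0, 0.003], 0, -1],
    [[0, 0, 0.003], 0, -1],
    [[0, 0, 0.003], 0, -1],
  ],
)

```text
clock: 10.78
tcp_pos: [664.0, 162.5, 115.3]
eef_rot: [[0.087, 0.996, 0.0], [0.996, -0.087, -0.0], [-0.0, 0.0, -1.0]]
contact_force: [-0.8, -0.6, -1.8]
opening: 61.2
grasp_force: 61.7
```

>>> step_arm(
  targets=[
    [[0, 0, 0.001], 0, -1],
    [[0, 0, 0.002], 0, -1],
    [[0, 0, 0.003], 0, -1],
    [[0, 0, 0.003], 0, -1],
  ],
)

```text
clock: 11.12
tcp_pos: [664.2, 162.6, 115.3]
eef_rot: [[0.087, 0.996, 0.0], [0.996, -0.087, -0.0], [-0.0, 0.0, -1.0]]
contact_force: [-5.4, -1.4, 8.2]
opening: 60.9
grasp_force: 61.8
```

Contact; release and back off.

>>> step_arm(
  targets=[
    [[0, 0, -0.002], 0, -1],
    [[0, 0, -0.002], 0, -1],
    [[0, 0, -0.002], 0, -0.1],
    [[0, 0, -0.002], 0, 0.3],
    [[0, 0, -0.002], 0, 0.7],
    [[0, 0, -0.002], 0, 1],
    [[0, 0, -0.002], 0, 1],
    [[0, 0, -0.002], 0, 1],
  ],
)

```text
clock: 11.78
tcp_pos: [663.9, 162.5, 113.5]
eef_rot: [[0.087, 0.996, -0.0], [0.996, -0.087, 0.0], [-0.0, -0.0, -1.0]]
contact_force: [-1.2, -0.4, 0.3]
opening: 85.5
grasp_force: 0.0
```

>>> step_arm(
  targets=[
    [[0, 0, -0.02], 0, 1],
    [[0, 0, -0.05], 0, 1],
    [[0, 0, -0.09], 0, 1],
    [[0, 0, -0.13], 0, 1],
    [[0, 0, -0.17], 0, 1],
    [[0, 0, -0.17], 0, 1],
    [[0, 0, -0.17], 0, 1],
  ],
)

```text
clock: 12.37
tcp_pos: [665.5, 162.7, 246.3]
eef_rot: [[0.087, 0.996, 0.008], [0.996, -0.087, 0.001], [0.001, 0.008, -1.0]]
contact_force: [-0.4, 1.0, -0.3]
opening: 85.1
grasp_force: 0.0
```

```bash
python3 -c "
from h import *
top(148,(663,162));mats()
go((450,-146,244),(450,-146,180),yaw=-5)"
```

```text
top 665.5 162.4 r 31.0 z 148.9 4582
mat [316. 159.] 1323 [666.3 181.6] [38.6 76.9] 86.2 z 62.3
mat [313. 259.] 1419 [655.2  59.9] [76.4 77.1] 85.0 z 62.4
t 12.47 tcp [663.5 162.5 241.3] F [-0.2 -0.2 -0.9] op 85.1 gf 0.0 j [ 0.09  0.31  1.56 -0.    1.28  0.18]
roll 0.0001
(450, -146, 244) -> [-0.4345 -0.2479 -0.0034]
(450, -146, 180) -> [-0.4345 -0.2478  0.0819]
```

>>> step_arm(
  targets=[
    [[-0.04, -0.023, 0], 0, 1],
    [[-0.085, -0.049, 0], 0, 1],
    [[-0.13, -0.075, 0], 0, 1],
    [[-0.175, -0.1, 0], 0, 1],
    [[-0.22, -0.126, 0], 0, 1],
    [[-0.265, -0.151, 0], 0, 1],
    [[-0.31, -0.177, 0], 0, 1],
    [[-0.355, -0.203, 0.02], 0, 1],
    [[-0.4, -0.228, 0.05], 0, 1],
    [[-0.435, -0.248, 0.08], 0, 1],
    [[-0.435, -0.248, 0.08], 0, 1],
    [[-0.435, -0.248, 0.08], 0, 1],
  ],
)

```text
clock: 13.47
tcp_pos: [447.6, -146.4, 178.2]
eef_rot: [[0.091, 0.996, -0.006], [0.996, -0.091, 0.004], [0.003, -0.006, -1.0]]
contact_force: [-0.1, -0.2, 0.7]
opening: 85.0
grasp_force: 0.0
```

```bash
python3 -c "
from h import *
top(54,(450,-146))
go((450,-146,27),yaw=-5)"
```

```text
top 451.6 -145.5 r 25.9 z 54.9 2652
t 13.52 tcp [ 449.2 -146.2  179.9] F [-0.2 -0.8  0.2] op 85.2 gf 0.0 j [-0.53 -0.1   2.12  0.    1.13 -0.44]
roll -0.0008
(450, -146, 27) -> [-1.000e-04  1.700e-03  2.039e-01]
```

>>> step_arm(
  targets=[
    [[0.001, 0.003, 0.05], 0, 1],
    [[0.001, 0.003, 0.1], 0, 1],
    [[0.001, 0.003, 0.145], 0, 1],
    [[0.001, 0.003, 0.18], 0, 1],
    [[0.001, 0.003, 0.203], 0, 1],
    [[0.001, 0.003, 0.203], 0, 1],
    [[0.001, 0.003, 0.203], 0, -1],
    [[0.001, 0.003, 0.203], 0, -1],
    [[0.001, 0.003, 0.203], 0, -1],
    [[0.001, 0.003, 0.203], 0, -1],
    [[0.001, 0.003, 0.203], 0, -1],
    [[0.001, 0.003, 0.203], 0, -1],
  ],
  grip_force=45,
)

```text
clock: 14.52
tcp_pos: [454.4, -146.5, 31.6]
eef_rot: [[0.087, 0.996, 0.004], [0.996, -0.087, -0.002], [-0.001, 0.004, -1.0]]
contact_force: [0.3, 1.8, 5.8]
opening: 51.2
grasp_force: 47.5
```

```bash
python3 -c "
from h import *
go((454.5,-146,150),(646.5,-40,150),yaw=-5)"
```

```text
t 14.52 tcp [ 454.4 -146.5   31.6] F [0.3 1.8 5.8] op 51.2 gf 47.5 j [-0.53  0.15  2.18  0.    0.8  -0.44]
roll 0.0
(454.5, -146, 150) -> [ 0.0004  0.0007 -0.1579]
(646.5, -40, 150) -> [ 0.1635  0.2434 -0.157 ]
```

>>> step_arm(
  targets=[
    [[0, 0, -0.02], 0, -1],
    [[0, 0, -0.05], 0, -1],
    [[0, 0, -0.09], 0, -1],
    [[0, 0, -0.13], 0, -1],
    [[0.01, 0.015, -0.155], 0, -1],
    [[0.03, 0.045, -0.16], 0, -1],
    [[0.06, 0.09, -0.16], 0, -1],
    [[0.09, 0.135, -0.16], 0, -1],
    [[0.12, 0.18, -0.16], 0, -1],
    [[0.15, 0.22, -0.16], 0, -1],
    [[0.161, 0.243, -0.16], 0, -1],
    [[0.161, 0.243, -0.16], 0, -1],
  ],
)

```text
clock: 15.52
tcp_pos: [647.4, -39.4, 149.4]
eef_rot: [[0.084, 0.996, 0.003], [0.996, -0.084, 0.0], [0.0, 0.003, -1.0]]
contact_force: [-0.4, 0.3, -1.0]
opening: 51.1
grasp_force: 47.6
```

```bash
python3 -c "
from h import *
read_camera('wrist');mats('w3')
go((646.5,-41.5,96),yaw=-5)"
```

```text
mat [313. 106.] 3762 [653.   44.8] [48.3 78.5] 84.3 z 62.3
mat [317. 184.] 4935 [646.7 -31.3] [58.5 77.3] 85.2 z 62.3
t 15.62 tcp [644.3 -40.9 148.7] F [-0.9 -0.7 -2. ] op 51.1 gf 47.7 j [-0.22  0.31  1.73 -0.    1.1  -0.13]
roll 0.0006
(646.5, -41.5, 96) -> [-0.0005  0.0031  0.0703]
```

>>> step_arm(
  targets=[
    [[0, 0.003, 0.025], 0, -1],
    [[0, 0.003, 0.05], 0, -1],
    [[0, 0.003, 0.062], 0, -1],
    [[0, 0.003, 0.068], 0, -1],
    [[0, 0.003, 0.071], 0, -1],
    [[0, 0.003, 0.071], 0, -1],
    [[0, 0.003, 0.071], 0, -1],
    [[0, 0.003, 0.071], 0, -1],
  ],
)

```text
clock: 16.28
tcp_pos: [647.5, -41.7, 97.4]
eef_rot: [[0.087, 0.996, 0.002], [0.996, -0.087, -0.0], [-0.0, 0.002, -1.0]]
contact_force: [-0.5, 0.7, -1.3]
opening: 51.0
grasp_force: 47.6
```

>>> step_arm(
  targets=[
    [[0, 0, 0.001], 0, -1],
    [[0, 0, 0.002], 0, -1],
    [[0, 0, 0.003], 0, -1],
    [[0, 0, 0.003], 0, -1],
    [[0, 0, 0.003], 0, -1],
  ],
)

```text
clock: 16.7
tcp_pos: [646.8, -41.4, 93.7]
eef_rot: [[0.087, 0.996, -0.0], [0.996, -0.087, 0.0], [0.0, -0.0, -1.0]]
contact_force: [-0.3, 0.1, -2.1]
opening: 50.8
grasp_force: 47.6
```

>>> step_arm(
  targets=[
    [[0, 0, 0.001], 0, -1],
    [[0, 0, 0.002], 0, -1],
    [[0, 0, 0.002], 0, -1],
    [[0, 0, 0.002], 0, -1],
  ],
)

```text
clock: 17.03
tcp_pos: [647.1, -41.4, 93.7]
eef_rot: [[0.087, 0.996, 0.0], [0.996, -0.087, -0.0], [-0.0, 0.0, -1.0]]
contact_force: [-3.2, 0.9, 5.1]
opening: 51.1
grasp_force: 48.2
```

Contact; release and rise.

>>> step_arm(
  targets=[
    [[0, 0, -0.001], 0, -1],
    [[0, 0, -0.001], 0, -1],
    [[0, 0, -0.001], 0, -0.1],
    [[0, 0, -0.001], 0, 0.3],
    [[0, 0, -0.001], 0, 0.7],
    [[0, 0, -0.001], 0, 1],
    [[0, 0, -0.001], 0, 1],
    [[0, 0, -0.001], 0, 1],
  ],
)

```text
clock: 17.7
tcp_pos: [646.8, -41.5, 92.7]
eef_rot: [[0.087, 0.996, -0.0], [0.996, -0.087, 0.0], [0.0, -0.0, -1.0]]
contact_force: [-0.5, 1.1, -0.1]
opening: 85.5
grasp_force: 0.0
```

>>> step_arm(
  targets=[
    [[0, 0, -0.02], 0, 1],
    [[0, 0, -0.05], 0, 1],
    [[0, 0, -0.09], 0, 1],
    [[0, 0, -0.13], 0, 1],
    [[0, 0, -0.17], 0, 1],
    [[0, 0, -0.19], 0, 1],
    [[0, 0, -0.19], 0, 1],
    [[0, 0, -0.19], 0, 1],
  ],
)

```text
clock: 18.37
tcp_pos: [647.4, -41.6, 237.6]
eef_rot: [[0.087, 0.996, 0.003], [0.996, -0.087, -0.001], [-0.0, 0.003, -1.0]]
contact_force: [-0.1, 0.6, -1.5]
opening: 85.4
grasp_force: 0.0
```

```bash
python3 -c "
from h import *
top(116,(646,-41));mats()
go((414.5,-278.5,180),yaw=-5)"
```

```text
top 647.8 -41.3 r 26.1 z 116.9 2693
mat [316.   2.] 426 [660.2 124.3] [ 3.9 78.3] 84.5 z 62.0
mat [309. 101.] 2261 [654.4  59.2] [79.1 78.3] 85.2 z 62.3
mat [313. 172.] 2477 [646.  -40.6] [77.1 77.3] 85.0 z 62.4
mat [315. 268.] 4384 [ 637.1 -136.3] [78.4 76.6] 84.5 z 62.4
t 18.47 tcp [645.9 -41.3 233.9] F [ 0.1 -0.5 -0.7] op 85.4 gf 0.0 j [-0.22  0.24  1.66  0.    1.25 -0.13]
roll 0.0001
(414.5, -278.5, 180) -> [-0.3419 -0.2797  0.0725]
```

>>> step_arm(
  targets=[
    [[-0.035, -0.029, 0], 0, 1],
    [[-0.075, -0.061, 0], 0, 1],
    [[-0.115, -0.094, 0], 0, 1],
    [[-0.155, -0.127, 0], 0, 1],
    [[-0.195, -0.16, 0], 0, 1],
    [[-0.235, -0.192, 0], 0, 1],
    [[-0.275, -0.225, 0.02], 0, 1],
    [[-0.315, -0.258, 0.05], 0, 1],
    [[-0.342, -0.28, 0.073], 0, 1],
    [[-0.342, -0.28, 0.073], 0, 1],
    [[-0.342, -0.28, 0.073], 0, 1],
    [[-0.342, -0.28, 0.073], 0, 1],
  ],
)

```text
clock: 19.47
tcp_pos: [415.1, -278.3, 179.8]
eef_rot: [[0.087, 0.996, -0.001], [0.996, -0.087, 0.002], [0.002, -0.001, -1.0]]
contact_force: [-0.5, 0.8, 0.6]
opening: 85.4
grasp_force: 0.0
```

```bash
python3 -c "
from h import *
top(39,(414,-278))
go((414.5,-278.5,20),yaw=-5)"
```

```text
top 415.2 -278.1 r 23.4 z 38.9 1912
t 19.52 tcp [ 415.8 -278.3  180.7] F [0.5 0.  0.4] op 85.6 gf 0.0 j [-0.79 -0.04  2.06  0.    1.12 -0.71]
roll 0.0004
(414.5, -278.5, 20) -> [-0.0005 -0.0017  0.2142]
```

>>> step_arm(
  targets=[
    [[0, 0, 0.05], 0, 1],
    [[0, 0, 0.1], 0, 1],
    [[0, 0, 0.15], 0, 1],
    [[0, 0, 0.185], 0, 1],
    [[0, 0, 0.205], 0, 1],
    [[0, 0, 0.213], 0, 1],
    [[0, 0, 0.213], 0, 1],
    [[0, 0, 0.213], 0, -1],
    [[0, 0, 0.213], 0, -1],
    [[0, 0, 0.213], 0, -1],
    [[0, 0, 0.213], 0, -1],
    [[0, 0, 0.213], 0, -1],
  ],
  grip_force=40,
)

```text
clock: 20.52
tcp_pos: [416.6, -279.8, 23.0]
eef_rot: [[0.087, 0.996, 0.003], [0.996, -0.087, -0.002], [-0.002, 0.003, -1.0]]
contact_force: [-0.7, 0.9, 6.2]
opening: 46.1
grasp_force: 41.4
```

```bash
python3 -c "
from h import *
go((415,-278,145),(637.5,-136.8,145),yaw=-5)"
```

```text
t 20.52 tcp [ 416.6 -279.8   23. ] F [-0.7  0.9  6.2] op 46.1 gf 41.4 j [-0.79  0.22  2.13  0.    0.79 -0.71]
roll 0.0001
(415, -278, 145) -> [ 0.0019 -0.0018 -0.1627]
(637.5, -136.8, 145) -> [ 0.2152  0.2774 -0.1623]
```

>>> step_arm(
  targets=[
    [[0, 0, -0.02], 0, -1],
    [[0, 0, -0.05], 0, -1],
    [[0, 0, -0.09], 0, -1],
    [[0, 0, -0.13], 0, -1],
    [[0.01, 0.013, -0.155], 0, -1],
    [[0.035, 0.045, -0.163], 0, -1],
    [[0.065, 0.085, -0.163], 0, -1],
    [[0.095, 0.124, -0.163], 0, -1],
    [[0.125, 0.163, -0.163], 0, -1],
    [[0.155, 0.202, -0.163], 0, -1],
    [[0.185, 0.241, -0.163], 0, -1],
    [[0.205, 0.266, -0.163], 0, -1],
  ],
)

```text
clock: 21.52
tcp_pos: [629.6, -140.9, 143.4]
eef_rot: [[0.086, 0.996, 0.001], [0.996, -0.086, 0.0], [0.0, 0.001, -1.0]]
contact_force: [-0.1, -0.5, -0.6]
opening: 46.2
grasp_force: 41.3
```

```bash
python3 -c "
from h import *
for i in range(3): read_camera('wrist')
go((637.5,-138,145),(637.5,-138,88),yaw=-5)"
```

```text
t 21.67 tcp [ 628.2 -141.7  143. ] F [ 0.8  0.  -0.9] op 46.0 gf 41.4 j [-0.38  0.32  1.73 -0.    1.09 -0.29]
roll 0.0014
(637.5, -138, 145) -> [ 0.006   0.012  -0.0027]
(637.5, -138, 88) -> [0.006  0.012  0.0733]
```

>>> step_arm(
  targets=[
    [[0.006, 0.012, 0], 0, -1],
    [[0.006, 0.012, 0.025], 0, -1],
    [[0.006, 0.012, 0.05], 0, -1],
    [[0.006, 0.012, 0.064], 0, -1],
    [[0.006, 0.012, 0.07], 0, -1],
    [[0.006, 0.012, 0.074], 0, -1],
    [[0.006, 0.012, 0.074], 0, -1],
    [[0.006, 0.012, 0.074], 0, -1],
  ],
)

```text
clock: 22.33
tcp_pos: [637.2, -139.7, 88.8]
eef_rot: [[0.087, 0.996, 0.001], [0.996, -0.087, -0.001], [-0.0, 0.001, -1.0]]
contact_force: [-1.1, -0.5, -0.6]
opening: 45.6
grasp_force: 41.4
```

>>> step_arm(
  targets=[
    [[0, 0, 0.001], 0, -1],
    [[0, 0, 0.002], 0, -1],
    [[0, 0, 0.003], 0, -1],
    [[0, 0, 0.003], 0, -1],
    [[0, 0, 0.003], 0, -1],
  ],
)

```text
clock: 22.75
tcp_pos: [636.9, -139.2, 85.7]
eef_rot: [[0.087, 0.996, 0.0], [0.996, -0.087, -0.0], [-0.0, 0.0, -1.0]]
contact_force: [-0.4, 0.5, -0.8]
opening: 45.9
grasp_force: 41.4
```

>>> step_arm(
  targets=[
    [[0.001, 0, 0.001], 0, -1],
    [[0.001, 0, 0.002], 0, -1],
    [[0.001, 0, 0.002], 0, -1],
    [[0.001, 0, 0.002], 0, -1],
  ],
)

```text
clock: 23.08
tcp_pos: [637.1, -138.6, 85.1]
eef_rot: [[0.087, 0.996, 0.0], [0.996, -0.087, -0.0], [-0.0, 0.0, -1.0]]
contact_force: [-2.5, 0.2, 5.7]
opening: 45.9
grasp_force: 41.9
```

Contact; release and rise clear.

>>> step_arm(
  targets=[
    [[0, 0, -0.001], 0, -1],
    [[0, 0, -0.001], 0, -1],
    [[0, 0, -0.001], 0, -0.2],
    [[0, 0, -0.001], 0, 0.3],
    [[0, 0, -0.001], 0, 0.7],
    [[0, 0, -0.001], 0, 1],
    [[0, 0, -0.001], 0, 1],
    [[0, 0, -0.001], 0, 1],
  ],
)

```text
clock: 23.75
tcp_pos: [636.7, -138.4, 84.5]
eef_rot: [[0.087, 0.996, -0.0], [0.996, -0.087, 0.0], [0.0, -0.0, -1.0]]
contact_force: [1.4, -0.1, 0.5]
opening: 85.4
grasp_force: 0.0
```

>>> step_arm(
  targets=[
    [[0, 0, -0.02], 0, 1],
    [[0, 0, -0.05], 0, 1],
    [[0, 0, -0.09], 0, 1],
    [[0, 0, -0.13], 0, 1],
    [[0, 0, -0.17], 0, 1],
    [[0, 0, -0.21], 0, 1],
    [[0, 0, -0.24], 0, 1],
    [[0, 0, -0.24], 0, 1],
    [[0, 0, -0.24], 0, 1],
    [[0, 0, -0.24], 0, 1],
  ],
)

```text
clock: 24.58
tcp_pos: [636.4, -138.3, 264.3]
eef_rot: [[0.087, 0.996, -0.001], [0.996, -0.087, 0.0], [0.0, -0.001, -1.0]]
contact_force: [0.1, 0.4, -0.5]
opening: 85.4
grasp_force: 0.0
```

```bash
python3 -c "
from h import *
top(100,(637,-137))
for z,c in((116,(647,-41)),(132,(656,60)),(148,(665,162))): top(z,c)
mats('w4')
im,d=read_camera('side');save('side2',im)
go(yaw=-5)"
```

```text
top 635.5 -155.3 r 41.6 z 101.0 1752
top 648.2 -41.2 r 26.0 z 116.9 2977
none
none
mat [318.  11.] 1763 [651.2  29.2] [19.7 80.2] 85.4 z 62.2
mat [316.  92.] 2823 [646.1 -41. ] [77.  77.7] 85.0 z 62.3
mat [317. 173.] 2818 [ 637.3 -136.6] [77.4 77.8] 85.1 z 62.4
t 24.88 tcp [ 636.4 -138.3  263.3] F [ 0.9 -0.   0.3] op 85.5 gf 0.0 j [-0.37  0.22  1.62  0.    1.3  -0.28]
roll 0.0001
```

View pics/side2.png

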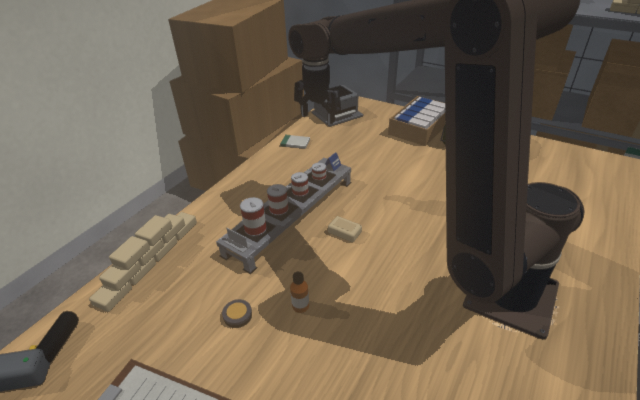

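The side picture shows all four tins standing in rising order from the sign: (319,172), (300,184), (277,200), (252,217). The bottle is upright at (300,292). The tin 1 reading also took in the sign's ridge, so I'll repeat it in a tighter window and then hand in if it is good.

```bash
python3 -c "
from h import *
p=camera_params('wrist');im,d=read_camera('wrist');P=cloud(d,p)
Q=P[(abs(P[...,2]-100)<4)&(np.hypot(P[...,0]-637,P[...,1]+137)<36)]
(x,y),r=cv2.minEnclosingCircle(Q[:,:2].astype(np.float32));print(x,y,r,np.median(Q[:,2]))
if np.hypot(x-637.3,y+136.6)<8 and abs(r-23.5)<2.5: print(env.hand_in())
"
```

```text
638.3323974609375 -136.9930877685547 23.29991912841797 100.94917241511254
the job is handed in; nothing more can be done
None
```

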